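Close the docking station on its dowels and hold it pressed

ROBOT

A 6-joint arm with a two-finger parallel gripper is mounted at the origin on the work surface. World frame = base frame: x ahead of the robot, y to its left, z up, the work surface at z = 0. Lengths are in m, angles in degrees, forces in N, time in s.
With the tool pointing down it reaches from about 0.325 to 0.775 m from the base axis. Payload 5.5 kg.
Tool frame: the origin (TCP) lies at the centre of the arm's flange, where the gripper is bolted on; the fingertips stand 182 mm ahead of it and the grasp point (between the pads) lies 163 mm ahead of it; z points along the fingers, y is the line along which they close (so a half turn about z gives the same grasp; the last joint's range is limited). The gripper opens to 88 mm and grips with 3 to 60 N. Pads are 20 mm wide; open, the fingers measure 115 mm over their backs; the gripper's body (75 mm by 178 mm) begins 61 mm behind the grasp point.
Start: joints at [-71.087, 5.22, 70.514, -0, 104.267, -3.249], TCP at [0.226, -0.556, 0.405] pointing down, gripper open.
Joint ranges: [-164.24, 164.24], [-49.07, 125.15], [9.68, 141.18], [-86.29, 266.29], [3.28, 154.24], [-151.56, 151.56]. Speed limits (degrees/s): [147.25, 147.25, 172.46, 180, 180, 180].

INTERFACE

Orientations are given as [roll, pitch, yaw] about the fixed x, y, z axes, in that order (R = Rz(yaw) Ry(pitch) Rx(roll)).
In Python, from station import r gives the robot as it stands. The module is installed in compiled form; this text tells all that it offers. Calls block until the motion is done:
- r.reach(position, orientation): joint-space move of the TCP to a pose.
- r.servo_line(position, rotation=None, speed=0.15): straight line of the TCP; rotation=None keeps the orientation; speed is the mean speed in m/s.
- r.move_joints(angles): joint-space move.
- r.let_go() and r.grab(squeeze=None): open the fingers fully, or close them until they stop; squeeze is the grip in N (None keeps the last).
- r.wait(seconds).
- r.inverse_kinematics(position, orientation): joint angles nearest the present ones, or None.
- r.sense(): the state.
- r.snapshot(name): name is "side" or "top"; returns a dict with "frame" (420x560x3 uint8, red, green, blue), "fx", "fy", "cx", "cy" (pixels), "dist_coeffs" ([k1, k2, p1, p2, k3] as OpenCV has them; the pictures are not rectified), "R" (3x3) and "t" (3): a world point X has camera coordinates R X + t. Camera axes: x right, y down, z forward; pixel columns grow to the right and rows downward; lengths in m; the calibration is good to about 2 mm. A picture is of the moment at which its call begins. There is no depth.
A pose or a line that the arm cannot do raises r.IKError and nothing moves.
- r.hand_in(): hands the job in; it is judged then, once.
The state is a dict: "clock": time; "joints": joint angles; "joint_vel": joint speeds; "joint_torque": joint torques, N m; "tcp_pos": TCP position; "orientation": TCP orientation; "contact_force": force on the tool from outside, world axes, zero at the start; "torque": the same for the moment, N m; "opening": finger opening in m; "gripper_force": force on a finger pad.
Only numpy, scipy, OpenCV 4.12 (cv2) and the standard library are available. Lean on these libraries where they do the work, as an engineer would, in place of code of your own. Each camera call takes 0.05 s, during which the arm holds its last target. There are 200 camera calls.

TASK

The circuit board only lies loose in the docking station's lower half, so slide that half sideways along the repair mat, without lifting it, until it stands inside the empty middle outline. Then fit the upper half onto its two dowel pins, vent slots at the end with the ports, press it fully home so that the rims meet flush, and finish while still holding the two halves pressed firmly together (a push of about one kilogram) ready for the screws: do not let go at the end. Leave everything else where it is.

Things in the scene. Friction and masses are not known exactly. Their poses are not given: they have to be found in the camera images.
- dock_base: Lower half: white open-topped plastic shell, 160 (x) x 62 (y) x 24 mm high, walls 3.5 mm, about 0.45 kg, standing loose on the mat, in its left or right outline, nearly square to it. Origin: centre of its underside. Steel port shells stick 4 mm out of its +x end; two steel dowel pins stand on its rim; the board lies loose inside. Can be gripped across its 62 mm width
- pin_a (a point): foot of dowel pin a, on its axis at the height of the lower half's rim: at x +65, y +14, z 24 mm of the lower half (port end). The pins are 8 mm thick and rise 13 mm above the rim with tapered noses (last 4 mm)
- pin_b (a point): foot of dowel pin b, the same kind, at x -65, y 0, z 24 mm of the lower half
- dock_cover: Upper half: white plastic shell, 160 (x) x 62 (y) x 24 mm high, about 0.16 kg, lying open side down on the mat at the outline on the other side, turned up to 25 degrees. Origin: centre of its underside. Six dark vent slots on top towards its +x (port) end, round power button at -x. Fully home its origin is 24 mm above that of the lower half, axes parallel. Can be gripped across its 62 mm width
- socket_a (a point): mouth of socket a, in the plane of the upper half's underside, at its x +65, y +14 mm; coincides with pin_a when fully home. Sockets open downwards, 10 mm in diameter, 20 mm deep; they fit only this way round
- socket_b (a point): mouth of socket b, the same kind, at x -65, y 0 of the upper half; coincides with pin_b when fully home
- board: green circuit board 104 x 50 x 3 mm with parts up to 12 mm high, 50 g, lying loose on rails in the lower half with 2 mm play all round; stays there. Origin: centre of its underside, 9 mm above the underside of the lower half
- outline_mid (a point): centre of the middle of three white outlines printed on the dark repair mat (340 x 640 mm, fixed on the desk), on its top face, 3 mm above the desk; empty at the start. Outlines measure 184 (x) x 86 mm (y) inside, side by side along y at 185 mm pitch. Axes are the mat's: x the long way of an outline, away from the robot; y sideways from outline to outline
- screw_dish: small round steel dish, 56 mm across, 14 mm high, with the screws; on the far part of the mat. Bystander
- screwdriver: screwdriver with a black handle, 170 mm long, 26 mm thick; lies crosswise on the near edge of the mat. Bystander
- adapter: black power brick 45 x 105 x 30 mm, on the far edge of the mat. Bystander
- tape_roll: clear roll of tape, 90 mm across, 19 mm high, lying flat on the desk to the right of the mat. Bystander
- mug: white mug, 82 mm across, 95 mm high, on the desk far left. Bystander
- stapler: black stapler, 135 mm long, 34 mm wide, 60 mm high, on the desk far right. Bystander
- mouse: black computer mouse 100 x 58 x 32 mm, on the desk left of the mat. Bystander
There are look-alikes about, which are no part of the job. Leave any red look-alike of the dock_cover alone.

How it is judged:
By the outcome, as a careful person would: the job done as asked, in the order asked, and still so for the second after the job is handed in, while the arm keeps its last pose, push and grip.
It also fails if it takes over 61 s, if anything falls off the work surface, if the arm or the gripper's body presses on something with over 40 N, if the wrist force passes 120 N, or if a joint passes its speed limit or range.

## Working session

There is one attempt and no reset: what is moved stays moved. The work goes in short steps, each a Python script; the robot and the scene stay as the last script left them, time stands still between calls to the robot, and variables do not carry over. Pictures are saved under pics/ and viewed, at most 10 in all, crops included, and the job is handed in when it is done.

```bash
mkdir -p pics; python3 - <<'E'
from station import r
import cv2,numpy as np
s=r.sense();print(s['clock'],s['contact_force'],s['opening'])
for n in ("side","top"):
    d=r.snapshot(n);cv2.imwrite(f"pics/{n}0.png",d["frame"][:,:,::-1])
    R=np.array(d["R"]);print(n,d["fx"],d["fy"],d["cx"],d["cy"],d["dist_coeffs"],(-R.T@np.array(d["t"])).round(3),R.round(3).tolist())
E
```

```text
0.0 [-0.44480071  1.27352503 -0.35327189] 0.08786638607064699
side 409.8941951267397 409.8941951267397 275.5346535706461 202.81387987278714 [-0.02921825  0.          0.          0.          0.        ] [-0.289  1.061  0.928] [[-0.822, -0.569, -0.017], [-0.29, 0.445, -0.847], [0.489, -0.692, -0.531]]
top 401.9467581526454 401.9467581526454 275.45558747577627 210.24793300125216 [0.03002413 0.         0.         0.         0.        ] [ 0.411 -0.082  1.404] [[0.016, -1.0, -0.005], [-0.995, -0.016, -0.094], [0.094, 0.006, -0.996]]
```

View pics/top0.png

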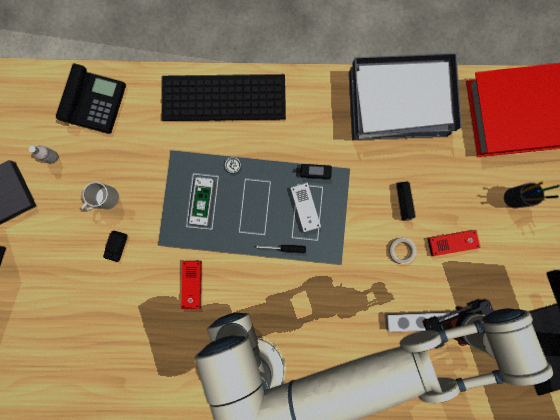

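View pics/side0.png

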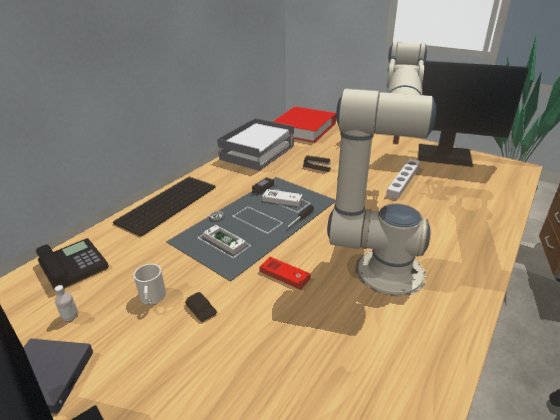

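Candidates for the cover: white shell with slots at top (305,207), red look-alikes at (191,285) and (455,242), white power strip at (420,322). I choose the white one at (305,207). The base is at (202,202), with the green board in it, and the empty middle outline is at (255,207). Next is a close crop and the measurements.

```bash
cat > h.py <<'E'
import cv2,numpy as np
from station import r
def cam(n):
    d=r.snapshot(n);d["K"]=np.array([[d["fx"],0,d["cx"]],[0,d["fy"],d["cy"]],[0,0,1]]);d["R"]=np.array(d["R"]);d["t"]=np.array(d["t"]);d["D"]=np.array(d["dist_coeffs"])
    return d
def ray(d,px):
    u=cv2.undistortPoints(np.array(px,float).reshape(-1,1,2),d["K"],d["D"]).reshape(-1,2)
    return -d["R"].T@d["t"],np.c_[u,np.ones(len(u))]@d["R"]
def plane(d,px,z):
    c,v=ray(d,px);return c+v*((z-c[2])/v[:,2])[:,None]
def tri(d1,p1,d2,p2):
    (c1,v1),(c2,v2)=ray(d1,[p1]),ray(d2,[p2]);v1,v2=v1[0],v2[0]
    s=np.linalg.lstsq(np.c_[v1,-v2],c2-c1,rcond=None)[0]
    a,b=c1+s[0]*v1,c2+s[1]*v2;return (a+b)/2,np.linalg.norm(a-b)
def proj(d,X):
    return cv2.projectPoints(np.array(X,float).reshape(-1,1,3),cv2.Rodrigues(d["R"])[0],d["t"],d["K"],d["D"])[0].reshape(-1,2)
E
python3 - <<'E'
from h import *
d=cam("top");f=d["frame"]
cv2.imwrite("pics/crop.png",cv2.resize(f[145:270,155:355],None,fx=4,fy=4,interpolation=cv2.INTER_CUBIC)[:,:,::-1])
e=cam("side");cv2.imwrite("pics/crops.png",cv2.resize(e["frame"][170:275,165:345],None,fx=4.4,fy=4.4,interpolation=cv2.INTER_CUBIC)[:,:,::-1])
E
```

```text
(no output)
```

View pics/crop.png

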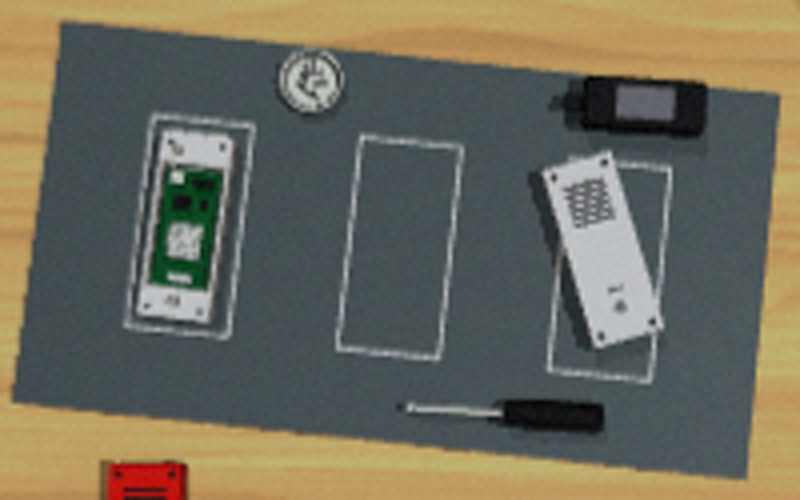

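View pics/crops.png

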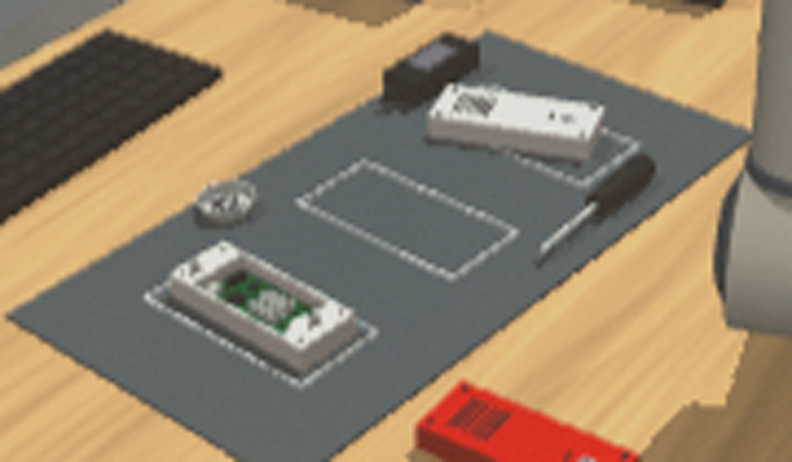

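The crop confirms the choice. The cover is the white shell at crop (603,250), vents at the far end. Base is at crop (185,225), with pin a at (177,147) (far end, left) and pin b at (173,300). So +x points away from the robot for both, and the middle outline is at (400,247).

```bash
cat >> h.py <<'E'
def whites(d,box,thr,up=6,minA=60):
    "bright grey blobs in box (x0,y0,x1,y1) -> list of contours in full pixels, holes filled"
    x0,y0,x1,y1=box;g=cv2.resize(d["frame"][y0:y1,x0:x1],None,fx=up,fy=up,interpolation=cv2.INTER_CUBIC).astype(int)
    m=((g.min(2)>thr)&(g.max(2)-g.min(2)<50)).astype(np.uint8)
    c,_=cv2.findContours(m,cv2.RETR_EXTERNAL,cv2.CHAIN_APPROX_NONE)
    return [(k.reshape(-1,2)+.5)/up-.5+[x0,y0] for k in sorted(c,key=cv2.contourArea,reverse=True) if cv2.contourArea(k)>minA*up*up]
def rect(P):
    c,s,a=cv2.minAreaRect((P[:,:2]*1000).astype(np.float32))
    if s[0]<s[1]: s=s[::-1];a-=90
    a=(a+90)%180-90
    return np.array(c).round(1),np.round(s,1),round(a,2)
def cen(k):
    M=cv2.moments((k*16).astype(np.float32).reshape(-1,1,2));return np.array([M["m10"],M["m01"]])/M["m00"]/16
E
python3 - <<'E'
from h import *
d=cam("top");e=cam("side")
f=d["frame"];print("lev cover",f[215,307],f[225,314],"base",f[180,204],"line",f[180,250])
B=dict(base=((183,170,222,235),(200,220,250,258)),cover=((287,178,325,238),(258,185,306,208)))
print("mid corners proj", 0)
for n,(bt,bs) in B.items():
  for thr in (130,160,185):
    k=whites(d,bt,thr);K=whites(e,bs,thr)
    if k: print(n,thr,rect(plane(d,k[0],.027)),len(k),"side",len(K), rect(plane(e,K[0],.027)) if K else None, tri(d,cen(k[0]),e,cen(K[0])) if K else None)
for thr in (90,110,130):
    k=whites(d,(235,172,275,240),thr,minA=200)
    K=whites(e,(228,200,290,240),thr,minA=200)
    print("mid",thr,[rect(plane(d,q,.003)) for q in k[:1]],[rect(plane(e,q,.003)) for q in K[:1]],[tri(d,cen(q),e,cen(Q)) for q,Q in zip(k[:1],K[:1])])
E
```

```text
lev cover [189 194 194] [188 191 193] base [191 195 195] line [113 125 126]
mid corners proj 0
base 130 (array([569.6, 183.2]), array([163.5,  63.5]), -6.24) 1 side 1 (array([571.1, 191.9]), array([167.8,  91.3]), -5.47) (array([0.5692918 , 0.18288972, 0.02678378]), np.float64(0.0031909133123409934))
base 160 (array([635.4, 176.1]), array([60.4, 29.3]), 83.14) 2 side 1 (array([517.2, 186.3]), array([64.2, 56.9]), 83.66) (array([ 0.59885184,  0.15630867, -0.01977502]), np.float64(0.10234186998005354))
cover 130 (array([ 543.4, -189.9]), array([196.5,  82.9]), 17.72) 1 side 1 (array([ 555.6, -183.6]), array([164.6,  82.2]), 16.83) (array([ 0.55228749, -0.17775337,  0.02850085]), np.float64(0.0004171554928169506))
cover 160 (array([ 554.5, -178.6]), array([159.9,  65.7]), 17.37) 1 side 1 (array([ 555.5, -182.3]), array([161.5,  70.4]), 16.98) (array([ 0.5525202 , -0.17688126,  0.02947366]), np.float64(0.0022599111558700654))
cover 185 (array([ 554.1, -177.2]), array([156.5,  61.8]), 17.57) 1 side 1 (array([ 555.6, -182.8]), array([159.1,  64. ]), 16.99) (array([ 0.54886124, -0.17921147,  0.02829508]), np.float64(0.010420262175601477))
mid 90 [(array([5.557e+02, 1.000e-01]), array([195.8,  97. ]), -5.05)] [(array([560.9,  -8.4]), array([283.7, 262.2]), -56.9)] [(array([ 0.55215415, -0.00179601,  0.00346741]), np.float64(0.0066443667027718855))]
mid 110 [(array([5.554e+02, 1.000e-01]), array([193.6,  95.4]), -5.12)] [(array([558. ,  -4.7]), array([201.9, 104.2]), -5.36)] [(array([ 0.55339722, -0.00072303,  0.00410598]), np.float64(0.002675355938155622))]
mid 130 [] [] []
```

Everything agrees: heights of 27 mm and 3 mm, sizes of 160x62 and about 190x91 (outer), and a 185 mm pitch. Now I grip and slide the base.

```bash
cat >> h.py <<'E'
def go(x,y,z,yaw,line=True,speed=.15):
    (r.servo_line if line else r.reach)([x,y,z],[180,0,yaw],**({"speed":speed} if line else {}))
def st(tag):
    s=r.sense();print(tag,round(s["clock"],2),np.round(s["tcp_pos"],4),np.round(s["orientation"],2),"F",np.round(s["contact_force"],1),"T",np.round(s["torque"],2),"open",round(s["opening"],4),"g",round(s["gripper_force"],1))
    return s
E
python3 - <<'E'
from h import *
print(r.inverse_kinematics([.57,.183,.187],[180,0,-6.2]),r.inverse_kinematics([.57,.183,.187],[180,0,173.8]),r.inverse_kinematics([.554,-.178,.187],[180,0,17.4]))
go(.570,.183,.31,-6.2,False);st("above")
go(.570,.183,.188,-6.2,speed=.12);st("down")
r.grab(20);st("grab")
go(.5555,.0,.188,-5.1,speed=.1);st("slid")
r.let_go();st("open")
go(.5555,0,.30,-5.1)
go(.5,-.19,.33,17.4,False);st("up")
for n in("top","side"):
    d=cam(n);cv2.imwrite(f"pics/{n}1.png",d["frame"][:,:,::-1])
a=cv2.imread("pics/top1.png")[130:290,140:360];b=cv2.imread("pics/side1.png")[150:280,165:345]
cv2.imwrite("pics/pair1.png",np.hstack([cv2.resize(a,(400,290)),cv2.resize(b,(400,290))]))
E
```

```text
[ 1.45435622e+01  8.84056942e+00  8.88776528e+01 -2.54444375e-14
  8.22817778e+01  1.10743562e+02] [ 14.5435622    8.84056942  88.87765275   0.          82.28177782
 -69.2564378 ] [-2.11618900e+01  6.34174445e+00  9.16041950e+01 -2.54444375e-14
  8.20540605e+01  5.14381100e+01]
above 3.18 [0.5702 0.1823 0.3101] [ 1.7999e+02 -1.0000e-02 -6.2500e+00] F [ 0.5  0.4 -0.1] T [-0. -0. -0.] open 0.0881 g 0.0
down 4.35 [0.5704 0.1831 0.1892] [-1.7996e+02 -1.0000e-01 -6.2000e+00] F [0.4 0.1 0.3] T [-0.02  0.02 -0.02] open 0.0878 g 0.0
grab 4.88 [0.5701 0.1833 0.1884] [-1.7995e+02 -4.0000e-02 -6.1900e+00] F [-0.3  2.3  1.4] T [ 0.4  -0.03 -0.  ] open 0.0619 g 20.0
slid 6.86 [ 5.556e-01 -1.000e-04  1.884e-01] [-1.7999e+02 -3.0000e-02 -5.1000e+00] F [0.8 4.3 5.3] T [ 0.97 -0.05 -0.03] open 0.062 g 20.0
open 7.46 [ 5.555e-01 -1.000e-04  1.879e-01] [ 1.7999e+02  1.0000e-02 -5.1000e+00] F [-0.  -0.3 -0.7] T [ 0.03 -0.    0.05] open 0.0879 g 0.0
up 9.18 [ 0.5001 -0.1896  0.3289] [-1.7991e+02  5.0000e-02  1.7330e+01] F [-0.   0.4 -0.3] T [-0.02  0.   -0.01] open 0.0879 g 0.0
```

View pics/pair1.png

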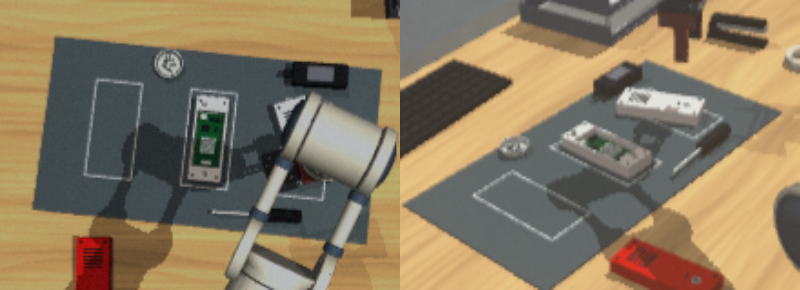

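The base stands inside the middle outline, at pair picture left (210,139), with the board in place. Next: re-measure it, pick up the cover and hover above the pins.

```bash
python3 - <<'E'
from h import *
d=cam("top")
for thr in(105,120,130):
    print("base",thr,[rect(plane(d,k,.027)) for k in whites(d,(241,176,271,234),thr)[:1]])
go(.5544,-.178,.29,17.4);go(.5544,-.178,.188,17.4,speed=.12);st("down")
r.grab(40);st("grab")
go(.5544,-.178,.27,17.4);st("lift")
go(.5555,0,.27,-5.1);go(.5555,0,.235,-5.1);st("hover")
for n in("top","side"):
    d=cam(n);cv2.imwrite(f"pics/{n}2.png",d["frame"][:,:,::-1])
a=cv2.imread("pics/top2.png")[150:255,215:295];b=cv2.imread("pics/side2.png")[170:255,215:315]
cv2.imwrite("pics/pair2.png",np.hstack([cv2.resize(a,(300,394),interpolation=cv2.INTER_CUBIC),cv2.resize(b,(463,394),interpolation=cv2.INTER_CUBIC)]))
E
```

```text
base 105 [(array([555.7,  -1.2]), array([163.3,  64.1]), -4.94)]
base 120 [(array([593.6,  -4.5]), array([85.9, 63. ]), -5.05)]
base 130 [(array([594. ,  -4.5]), array([84.3, 62.6]), -5.0)]
down 10.93 [ 0.5547 -0.1782  0.1891] [ 1.7994e+02 -8.0000e-02  1.7400e+01] F [-0.3 -0.1  0.6] T [-0.   -0.05 -0.03] open 0.0876 g 0.0
grab 11.46 [ 0.5545 -0.1778  0.1884] [-1.7999e+02 -3.0000e-02  1.7410e+01] F [-0.6  1.9  2.7] T [ 0.35  0.15 -0.01] open 0.0619 g 40.0
lift 12.16 [ 0.5542 -0.178   0.2688] [-1.7995e+02  8.0000e-02  1.7400e+01] F [ 0.   0.5 -1.4] T [0.02 0.06 0.01] open 0.0617 g 40.0
hover 13.88 [ 5.552e-01 -4.000e-04  2.343e-01] [ 1.7999e+02  1.2000e-01 -5.1400e+00] F [-0.9  0.6 -0.7] T [-0.01  0.   -0.04] open 0.0616 g 40.0
```

View pics/pair2.png

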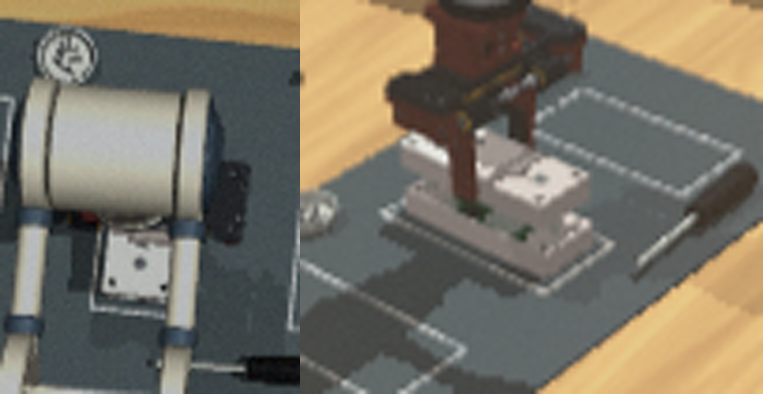

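Cover (pair picture right, about (500,160)) hangs level and in line above the base, vents at the far end. I lower it step by step, watching the force.

```bash
python3 - <<'E'
from h import *
for z in(.227,.224,.222,.220,.218,.216,.214,.2125):
    go(.5555,-.0001,z,-5.1,speed=.02);s=st(z)
    if s["contact_force"][2]>12: print("stop");break
E
```

```text
0.227 14.53 [ 5.555e-01 -1.000e-04  2.269e-01] [ 1.8e+02  2.0e-02 -5.1e+00] F [-0.7 -0.8 -0.3] T [0.06 0.02 0.01] open 0.0618 g 40.0
0.224 14.82 [ 5.554e-01 -1.000e-04  2.238e-01] [-1.8e+02  2.0e-02 -5.1e+00] F [-0.1 -0.6 -0.8] T [ 0.09  0.05 -0.03] open 0.0616 g 40.0
0.222 15.07 [ 5.554e-01 -1.000e-04  2.223e-01] [-1.8e+02  1.0e-02 -5.1e+00] F [-2.4  0.8  1.2] T [0.11 0.25 0.05] open 0.0618 g 40.0
0.22 15.32 [ 5.554e-01 -1.000e-04  2.216e-01] [-1.80e+02 -1.00e-02 -5.09e+00] F [-7.1  0.3  8. ] T [0.18 0.97 0.02] open 0.0621 g 40.0
0.218 15.57 [ 0.5553 -0.      0.2211] [-1.80e+02 -4.00e-02 -5.09e+00] F [-11.9   0.6  15.9] T [0.27 1.55 0.1 ] open 0.0618 g 40.0
stop
```

The force on the tool is toward -x, so the cover sits slightly too far along +x. I back up and shift it along the axis until the side force vanishes.

```bash
python3 - <<'E'
from h import *
u=np.array([np.cos(np.radians(-5.1)),np.sin(np.radians(-5.1))])
p=np.array([.5555,-.0001]);z=.222
go(*p,z,-5.1,speed=.03)
for i in range(24):
    s=r.sense();F=s["contact_force"];fx=F[:2]@u;fy=F[1]*u[0]-F[0]*u[1]
    print(round(s["clock"],1),p.round(4),round(s["tcp_pos"][2],4),np.round([fx,fy,F[2]],1))
    if F[2]>20 or s["tcp_pos"][2]<.2135: break
    if abs(fx)>2.5: p=p+u*np.clip(fx*.00015,-.0006,.0006)
    if abs(fy)>4: p=p+np.array([-u[1],u[0]])*np.clip(fy*.0001,-.0004,.0004)
    if F[2]<10 and abs(fx)<6: z-=.001
    go(*p,z,-5.1,speed=.02)
st("end")
E
```

```text
15.9 [ 5.555e-01 -1.000e-04] 0.2226 [-3.3  0.1  4.8]
16.1 [ 5.55e-01 -1.00e-04] 0.2214 [-3.1  0.4  5.1]
16.4 [ 0.5545 -0.    ] 0.2199 [-1.7 -0.1 -1.8]
16.6 [ 0.5545 -0.    ] 0.218 [-1.  -0.5 -1.3]
16.9 [ 0.5545 -0.    ] 0.2175 [-1.9 -0.8 -2.1]
17.1 [ 0.5545 -0.    ] 0.2168 [-1.6  0.2 -1.4]
17.4 [ 0.5545 -0.    ] 0.216 [-3.6 -0.2 -0. ]
17.6 [0.554 0.   ] 0.215 [-0.9  0.7 -1.2]
17.9 [0.554 0.   ] 0.2139 [-0.6 -0.1 -0.7]
18.1 [0.554 0.   ] 0.2129 [ 0.4  0.3 -1.3]
end 18.11 [ 0.5541 -0.      0.2129] [-1.80e+02 -2.00e-02 -5.11e+00] F [ 0.4  0.3 -1.3] T [0.03 0.02 0.01] open 0.0618 g 40.0
```

```bash
python3 - <<'E'
from h import *
p=np.array([.554,0.]);z=.2125
r.grab(50)
for i in range(30):
    go(*p,z,-5.1,speed=.01);r.wait(.1);s=r.sense();F=s["contact_force"]
    print(z.__round__(4),round(s["tcp_pos"][2],4),np.round(F,1))
    if F[2]>10: break
    z-=.0005 if F[2]<7 else .0002
r.wait(.5);st("hold");r.wait(1);s=st("hold")
d=cam("side");b=d["frame"][170:255,215:315]
cv2.imwrite("pics/end.png",cv2.resize(b,None,fx=6,fy=6,interpolation=cv2.INTER_CUBIC)[:,:,::-1])
E
```

```text
0.2125 0.2125 [ 0.1  0.  -1.1]
0.212 0.2124 [-2.5 -1.4  2.8]
0.2115 0.2124 [-4.6 -0.3  5.7]
0.211 0.2124 [-4.9 -0.7  7.7]
0.2108 0.2124 [-6.3 -0.7  9.5]
0.2106 0.2124 [-6.2  0.1  9.1]
0.2104 0.2124 [-6.8 -0.3 11.9]
hold 21.27 [0.554  0.     0.2124] [-1.8e+02 -4.0e-02 -5.1e+00] F [-7.4  0.2 11.8] T [ 0.17  1.17 -0.03] open 0.0613 g 50.0
hold 22.27 [0.554  0.     0.2124] [-1.8e+02 -4.0e-02 -5.1e+00] F [-6.3 -0.3 11.4] T [0.15 1.19 0.  ] open 0.0621 g 50.0
```

View pics/end.png

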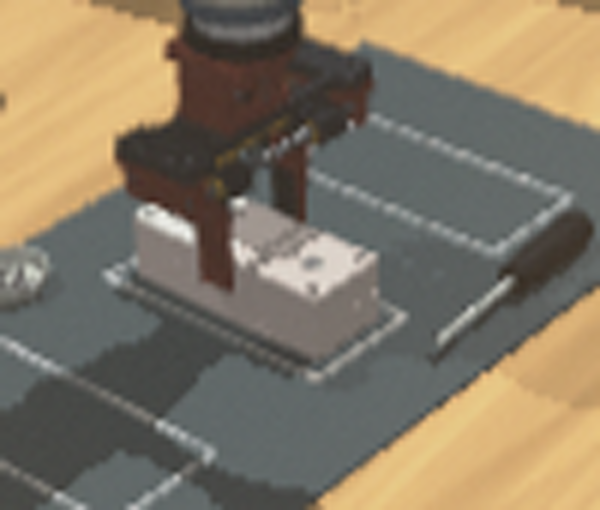

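The closed dock stands in the outline with its rims flush, around picture (255,280). The TCP stopped exactly 24 mm above the base-grasp height, with a steady push of about 11.5 N. Handing in.

```bash
python3 -c "
from station import r
print(r.hand_in())"
```

```text
the job is handed in; nothing more can be done
None
```

The lower half was slid into the middle outline and the upper half pressed flush onto its pins, vents at the port end. The job was handed in at about 22 s with the arm still holding the halves together at about 11.5 N; no verdict was returned.

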